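# Fit the brass tube rest over the studs of the pewter stand

### The job

Pick up the brass tube rest and fit it on the pewter stand, so that both studs come up through its two holes and its plate lies flat on the stand. Keep hold of it until the studs are well into the holes, rather than dropping it on, then let go. Leave the blue tube rest and the turquoise dome where they are.

Things in the scene. Friction and masses are not known exactly. Their poses are not given: they have to be found in the camera images.
- brass_rest: Loose brass tube rest, 0.35 kg: flat plate 60 (x) x 160 (y) x 6 mm with 32 mm round holes at y = +-52 mm; in its middle a solid upright tab to take it by, 14 mm thick (x), 44 wide (y), up to 42 mm above the origin; above it two 14 mm thick prongs form a V, to 60 mm high, y = +-30. Same either way round. Lies flat on the table. Origin: centre of the plate's underside, y along the plate, z up.
- stand: Pewter stand, fixed: dull grey slab 90 (x) x 180 (y) x 18 mm high with two steel studs on top at x = 0, y = +-52 mm. Each stud is 14 mm in diameter for its lowest 12 mm, then tapers to 6 mm at its tip, 34 mm above the slab's top. Origin: centre of the slab's underside, on the table; y runs through both studs, z up.
- blue_rest: Loose blue painted tube rest for another stand: tab and V as on the brass one (up to 60 mm high), but the plate is 60 x 130 x 6 mm with two 12 mm holes at y = +-42 mm, which do not fit these studs. Origin: centre of the plate's underside, y along it. A bystander: leave it alone.
- dome: A loose turquoise resin dome, 64 mm in diameter, 32 mm high, lying flat side down. Origin: centre of its underside. A bystander: leave it alone.
Not all that is in view belongs to the job. Several things have the shape of the brass_rest; the one meant has the colours described above. Of the things shaped like the stand, the grey one is meant.

How it is judged:
By the outcome, as a careful person would: the job done as asked, in the order asked, and still so for the second after the job is handed in, with the robot touching nothing.
It also fails if it takes over 42 s, if anything falls off the work surface, if the arm or the gripper's body presses on something with over 40 N, if the wrist force passes 120 N, or if a joint passes its speed limit or range.

### The arm

A 6-joint arm with a two-finger parallel gripper is mounted at the origin on the work surface. World frame = base frame: x ahead of the robot, y to its left, z up, the work surface at z = 0. Lengths are in mm, angles in rad, forces in N, time in s.
With the tool pointing down it reaches from about 300 to 775 mm from the base axis. Payload 14.6 kg.
Tool frame: the origin (TCP) lies between the finger pads; the fingertips stand 25 mm ahead of it and the grasp point (between the pads) lies 6 mm ahead of it; z points along the fingers, y is the line along which they close (so a half turn about z gives the same grasp; the last joint's range is limited). The gripper opens to 94 mm and grips with 3 to 60 N. Pads are 16 mm wide; open, the fingers measure 119 mm over their backs; the gripper's body (75 mm by 177 mm) begins 78 mm behind the grasp point.
Start: joints at [1.248, 0.3, 1.521, -0, 1.321, -0.067], TCP at [139.159, 532.094, 230.446] pointing down, gripper open.
Joint ranges: [-3.03, 3.03], [-0.79, 2.21], [0.23, 2.52], [-1.04, 4.18], [0, 3.07], [-2.55, 2.55]. Speed limits (rad/s): [2.22, 2.22, 2.57, 3.14, 3.14, 3.14].

### API

Orientations are given as [roll, pitch, yaw] about the fixed x, y, z axes, in that order (R = Rz(yaw) Ry(pitch) Rx(roll)).
In Python, from cell import manip gives the robot as it stands. The module is installed in compiled form; this text tells all that it offers.
- The arm moves only by the tool step_arm, never from a script. Its argument "series" is one flat list of numbers, 5 for each row, row after row: the shift along the world's x, y, z in mm, then the turn about the world's z in rad, then the closure, from 0 (fully open) to 1 (shut). In form: [dx, dy, dz, spin, jaw, dx, dy, dz, spin, jaw, ...]. A call has 1 to 20 rows; each row shifts and turns the commanded pose from where the row before left it; what a row does not reach is not made up. A row lasts 1/8 s, in which the tool goes at most 62.5 mm and 10.7 degrees, less where a joint would pass 70% of its speed; a pose out of reach is approached as far as the arm can. A call is refused whole if a number of a shift passes 62.5 or a number of a turn 0.188, either way. A call with a gripper value outside its range is refused whole. The fingers move at their own pace and stop on an object; "squeeze" is the grip in N (left out, the last holds). Time passes only in rows, so rows that do not move let the fingers close. It gives the time, the measured TCP pose, the force, the opening and the grip force at its end, in the units of the state.
- manip.read_state(): the state, without advancing time (a new reading comes with each control period).
- manip.camera(name): name is "side" or "top" or "wrist"; returns (picture, depth): 420x560x3 uint8, blue, green, red; 420x560 float32, mm along the optical axis (not along the pixel's ray), 0 where there is no reading.
- manip.camera_info(name): a dict with "fovy" (degrees; the focal length in pixels is half the picture's height over the tangent of half this angle, whatever the lens; pixels are square), "cx", "cy" (the principal point, pixels), "eye" and "orientation" of the camera in the world. Camera axes: x right, y down, z forward; pixel columns grow to the right and rows downward; lengths in mm; the calibration is good to about 2 mm. A picture is of the moment at which its call begins: read the wrist's pose just before it. camera_info takes no time and is no camera call; for the wrist camera it gives the pose at the moment of the call.
- manip.sign_off(): hands the job in; it is judged then, once.
The state is a dict: "clock": time; "joints": joint angles; "qd": joint speeds; "effort": joint torques, N m; "eef_pos": TCP position; "eef_rot": TCP orientation; "wrist_force": force on the tool from outside, world axes, zero at the start; "moment": the same for the moment, N m; "finger_gap": finger opening in mm; "finger_force": force on a finger pad.
Only numpy, scipy, OpenCV 4.12 (cv2) and the standard library are available. Lean on these libraries where they do the work, as an engineer would, in place of code of your own. Each camera call takes 0.05 s, during which the arm holds its last target. There are 200 camera calls.

## Working session

There is one attempt and no reset: what is moved stays moved. The work goes in short steps, Python scripts to look and compute and a tool call to move; the robot and the scene stay as the last step left them, time stands still between calls to the robot, and variables do not carry over. Pictures are saved under pics/ and viewed, at most 10 in all, crops included, and the job is handed in when it is done.

Besides the shell and the picture viewer there is one more tool, called after "Request:" as a command line: name --argument value ..., lists and objects as JSON in quotes. step_arm: Moves the arm, as the interface text tells. Its arguments: {"type":"object","properties":{"series":{"type":"array"},"squeeze":{"type":"number"}},"required":["series"]}

```bash
mkdir -p pics; cat > h.py <<'E'
import numpy as np, cv2
from scipy.spatial.transform import Rotation as R
from cell import manip
def cloud(name):
    info=manip.camera_info(name); im,d=manip.camera(name)
    f=im.shape[0]/2/np.tan(np.radians(info["fovy"])/2)
    v,u=np.mgrid[:d.shape[0],:d.shape[1]]
    P=np.stack([(u-info["cx"])/f*d,(v-info["cy"])/f*d,d],-1)
    o=np.array(info["orientation"],float)
    M=o if o.shape==(3,3) else R.from_euler("xyz",o).as_matrix()
    W=P@M.T+np.array(info["eye"]); W[d<=0]=np.nan
    return im,d,W,info
E
python3 - <<'E'
from h import *
for n in ("top","side"):
    im,d,W,i=cloud(n); print(n,i); cv2.imwrite(f"pics/{n}0.png",im); np.save(f"{n}0.npy",W)
    print(np.nanpercentile(W[...,2],[1,25,50,99]))
print(manip.read_state())
E
```

```text
top {'fovy': 57.89336728203577, 'cx': 281.16251194528724, 'cy': 204.0928988013198, 'eye': array([533.21801025,  -3.75651914, 781.71725931]), 'orientation': array([-3.07097879e+00,  2.45750569e-03, -1.57183112e+00])}
[-752.53198869   -2.32164052   -1.16880719   38.38395759]
side {'fovy': 43.072310123146, 'cx': 273.193851287521, 'cy': 208.25288206229095, 'eye': array([  32.82117037, -586.15377707,  926.48257029]), 'orientation': array([-2.39575146, -0.00871805, -0.74700221])}
[-763.13216943 -118.14722082   -2.85772344  277.41115213]
{'clock': 0.1, 'joints': array([ 1.24842639e+00,  3.00410467e-01,  1.52152777e+00,  4.24121984e-06,
        1.32069400e+00, -6.66156270e-02]), 'qd': array([ 0.00024402, -0.00151341, -0.00134684, -0.00156714, -0.00011109,
        0.0003599 ]), 'effort': array([ 1.52247012e-03, -5.32641828e+01, -3.53287661e+01,  7.09336856e-02,
        2.34562915e-02, -4.14827230e-05]), 'eef_pos': array([139.07920564, 531.90568592, 229.94212711]), 'eef_rot': array([-3.14055565e+00, -7.33000638e-05,  2.88583725e+00]), 'wrist_force': array([0.96410296, 0.41614907, 0.03192702]), 'moment': array([ 0.0242126 ,  0.02385526, -0.00315086]), 'finger_force': 0.0, 'finger_gap': 93.65193462556618}
```

View pics/top0.png

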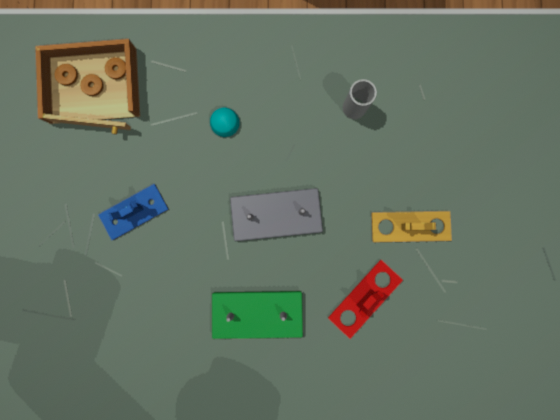

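View pics/side0.png

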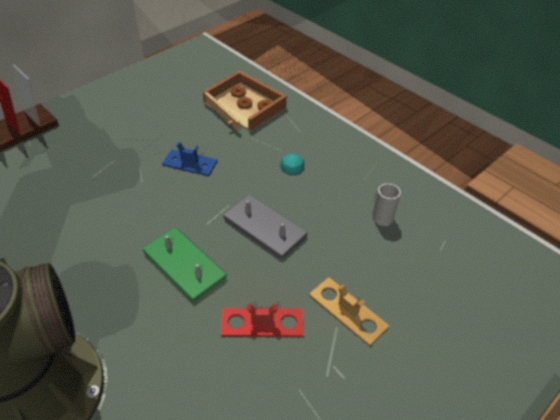

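The top picture shows the brass rest at about (412,226) and the grey stand at (276,215), with studs near (250,216) and (303,211). The blue rest is at (133,211) and the dome at (224,122). The red rest and green stand are decoys.

```bash
python3 - <<'E'
from h import *
im=cv2.imread("pics/top0.png"); W=np.load("top0.npy")
hsv=cv2.cvtColor(im,cv2.COLOR_BGR2HSV)
def rep(name,m):
    n,l,s,c=cv2.connectedComponentsWithStats(m.astype(np.uint8)); k=1+np.argmax(s[1:,4]); m=l==k
    p=W[m]; p=p[~np.isnan(p[:,0])]; print(name,"z pct",np.percentile(p[:,2],[5,50,95,99.5]).round(1))
    zm=np.median(p[:,2]); q=p[abs(p[:,2]-zm)<4]
    r=cv2.minAreaRect(q[:,:2].astype(np.float32)); print("rect",np.round(r[0],1),np.round(r[1],1),r[2])
    t=p[p[:,2]>zm+10]; print("high",t.mean(0).round(1),len(t),cv2.minAreaRect(t[:,:2].astype(np.float32)))
    return m
box=np.zeros(im.shape[:2],bool); box[200:255,360:465]=1
rep("brass",(hsv[...,1]>120)&(hsv[...,0]>12)&(hsv[...,0]<35)&box)
box[:]=0; box[180:250,222:330]=1
rep("stand",(W[...,2]>8)&box)
for c in ((250,216),(303,211)):
    s=W[c[1]-12:c[1]+12,c[0]-12:c[0]+12].reshape(-1,3); s=s[s[:,2]>30]; print("stud",s.mean(0).round(1),s[:,2].max(),len(s))
for n,c in (("blue",(110,215)),("dome",(224,122)),("table",(350,230))): print(n,W[c[1],c[0]].round(1))
E
```

```text
brass z pct [ 1.4  4.3 46.7 57.9]
rect [ 542.2 -267.7] [160.4  59.4] 89.95850372314453
high [ 542.2 -267.8   45.2] 236 ((541.84423828125, -267.6797790527344), (13.582322120666504, 56.04648208618164), 1.0710259675979614)
stand z pct [14.4 16.7 19.1 48.9]
rect [566.5   8.5] [ 90.  179.9] 5.918280601501465
high [565.9   9.5  40.7] 76 ((566.7274780273438, 7.97332763671875), (12.42854118347168, 115.3870849609375), 6.358471393585205)
stud [560.7  59.1  41.8] 52.32740023042675 36
stud [571.4 -42.8  41.2] 51.442533515819036 35
blue [563.9 324.7  58.2]
dome [752.9 113.3  28.6]
table [ 535.  -143.8   -3.8]
```

Request:
step_arm --series '[22.4,-44.4,-2,-0.073,0,22.4,-44.4,-2,-0.073,0,22.4,-44.4,-2,-0.073,0,22.4,-44.4,-2,-0.073,0,22.4,-44.4,-2,-0.073,0,22.4,-44.4,-2,-0.073,0,22.4,-44.4,-2,-0.073,0,22.4,-44.4,-2,-0.073,0,22.4,-44.4,-2,-0.073,0,22.4,-44.4,-2,-0.073,0,22.4,-44.4,-2,-0.073,0,22.4,-44.4,-2,-0.073,0,22.4,-44.4,-2,-0.073,0,22.4,-44.4,-2,-0.073,0,22.4,-44.4,-2,-0.073,0,22.4,-44.4,-2,-0.073,0,22.4,-44.4,-2,-0.073,0,22.4,-44.4,-2,-0.073,0,0,0,0,0,0,0,0,0,0,0]' --squeeze 30

```text
clock: 2.6
eef_pos: [542.0, -266.6, 194.0]
eef_rot: [-3.141, -0.001, 1.572]
wrist_force: [0.1, -0.6, 0.2]
finger_gap: 94.1
finger_force: 0.0
```

```bash
python3 - <<'E'
from h import *
s=manip.read_state(); print(s["clock"],s["eef_pos"],s["eef_rot"],s["joints"])
im,d,W,i=cloud("wrist"); cv2.imwrite("pics/w1.png",im)
hsv=cv2.cvtColor(im,cv2.COLOR_BGR2HSV)
m=(hsv[...,1]>120)&(hsv[...,0]>12)&(hsv[...,0]<35)&(W[...,2]<70)
p=W[m]
q=p[(p[:,2]<12)]; t=p[(p[:,2]>25)]
for a in (q,t): print(len(a),a.mean(0),cv2.minAreaRect(a[:,:2].astype(np.float32)))
E
```

```text
2.6 [ 542.0232082  -266.60128269  194.00385457] [-3.14073682e+00 -5.99794771e-04  1.57238344e+00] [-5.17785166e-01  4.50263774e-01  1.40174099e+00  9.98138587e-05
  1.29062856e+00 -5.19400185e-01]
5880 [ 542.73475192 -261.99746063    5.00357763] ((542.7597045898438, -267.3746032714844), (61.949462890625, 160.83987426757812), 1.0614901781082153)
843 [ 542.73434868 -269.18459226   48.51128161] ((542.9152221679688, -267.9420166015625), (13.980484008789062, 56.94865036010742), 1.0945754051208496)
```

View pics/w1.png

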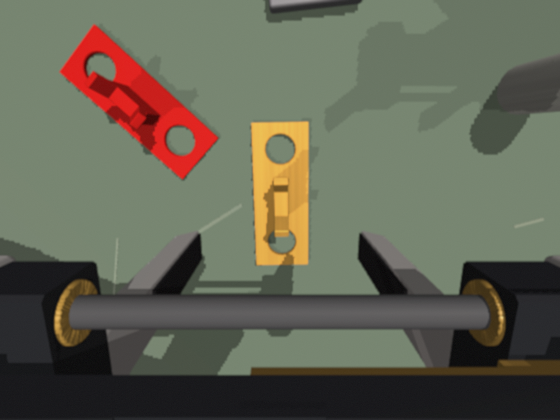

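The brass rest lies between the fingers, its tab at about (281,205) and its holes at (280,149) and (281,240). It is at about (542.8, -267.5), turned 1.06°. I'll go down and grip it.

Request:
step_arm --series '[0.8,-1,-30,0.017,0,0,0,-40,0,0,0,0,-40,0,0,0,0,-30,0,0,0,0,-16,0,0,0,0,0,0,0,0,0,0,0,1,0,0,0,0,1,0,0,0,0,1,0,0,0,0,1,0,0,0,0,1,0,0,0,0,1]' --squeeze 30

```text
clock: 4.15
eef_pos: [543.2, -268.1, 38.4]
eef_rot: [3.142, -0.0, 1.589]
wrist_force: [0.2, -0.7, -0.0]
finger_gap: 37.3
finger_force: 0.0
```

Request:
step_arm --series '[0,0,0,0,1,0,0,0,0,1,0,0,0,0,1,0,0,0,0,1,0,0,0,0,1,0,0,0,0,1]'

```text
clock: 4.9
eef_pos: [543.2, -268.1, 38.4]
eef_rot: [-3.142, 0.0, 1.589]
wrist_force: [-0.7, -0.0, -0.4]
finger_gap: 13.4
finger_force: 30.0
```

Request:
step_arm --series '[0,0,10,0,1,0,0,30,0,1,0,0,40,0,1,0,0,30,0,1,5,30,0,0.02,1,6,40,0,0.025,1,6,40,0,0.02,1,6,30,0,0.02,1,0,0,0,0,1,0,0,0,0,1]'

```text
clock: 6.15
eef_pos: [566.0, -128.6, 148.6]
eef_rot: [-3.141, 0.0, 1.674]
wrist_force: [-0.1, -0.1, -4.8]
finger_gap: 14.0
finger_force: 30.0
```

```bash
python3 - <<'E'
from h import *
s=manip.read_state(); print(s["clock"],s["eef_pos"],s["eef_rot"],s["finger_gap"])
for n in("wrist","top"):
    im,d,W,i=cloud(n); cv2.imwrite(f"pics/{n}2.png",im); np.save(f"{n}2.npy",W)
    hsv=cv2.cvtColor(im,cv2.COLOR_BGR2HSV)
    X=W[...,0];Y=W[...,1];Z=W[...,2]
    near=(abs(X-566)<70)&(abs(Y-8)<110)
    p=W[near&(Z>10)&(Z<24)]; print(n,len(p),cv2.minAreaRect(p[:,:2].astype(np.float32)),np.median(p[:,2]))
    for c in ((560.7,59.7),(571.4,-43)):
        k=(np.hypot(X-c[0],Y-c[1])<16)&(Z>32)&(Z<60); a=W[k]; print("stud",len(a),a.mean(0),a.min(0),a.max(0))
    b=W[(hsv[...,1]>120)&(hsv[...,0]>12)&(hsv[...,0]<35)&(Z>90)&(Z<118)&(abs(X-566)<60)&(abs(Y+128)<110)]
    print("plate",len(b),b.mean(0),cv2.minAreaRect(b[:,:2].astype(np.float32)),np.median(b[:,2]))
E
```

```text
6.15 [ 566.00123479 -128.57754217  148.62005906] [-3.14143966e+00  1.84985862e-04  1.67352147e+00] 13.973781512671577
wrist 13413 ((569.8320922851562, -17.78858184814453), (90.13134765625, 125.07786560058594), 5.9019455909729) 17.24367789627115<stdin>:10: RuntimeWarning: Mean of empty slice.
  ret = um.true_divide(
Traceback (most recent call last):
ValueError: zero-size array to reduction operation minimum which has no identity
```

View pics/wrist2.png

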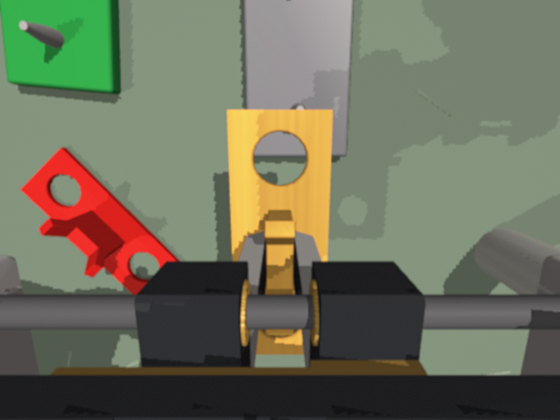

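The rest is held level, its front hole at (280,157). The stand lies ahead, with its near stud just showing at (299,107), and its angle of 5.9° matches the tool. Next I measure the held plate in the same frame.

```bash
python3 - <<'E'
from h import *
im,d,W,i=cloud("top"); cv2.imwrite("pics/top2.png",im)
for n,im,W in(("wrist",cv2.imread("pics/wrist2.png"),np.load("wrist2.npy")),("top",im,W)):
    hsv=cv2.cvtColor(im,cv2.COLOR_BGR2HSV)
    X=W[...,0];Y=W[...,1];Z=W[...,2]
    b=W[(hsv[...,1]>120)&(hsv[...,0]>12)&(hsv[...,0]<35)&(Z>108)&(Z<124)&(abs(X-566)<60)&(abs(Y+128)<110)]
    print(n,"plate",len(b),b.mean(0),cv2.minAreaRect(b[:,:2].astype(np.float32)),b.min(0),b.max(0),np.median(b[:,2]))
    # hole: non-brass blob within front part
    hm=((Z<100)&(hsv[...,1]<255)).astype(np.uint8)
    if n=="wrist":
        pl=((Z>108)&(Z<124)).astype(np.uint8)
        cs,h=cv2.findContours(pl,cv2.RETR_CCOMP,cv2.CHAIN_APPROX_NONE)
        c=[k for k in cs if 1500<cv2.contourArea(k)<4000 and cv2.pointPolygonTest(k,(280.,157.),False)>0]
        if c:
            e=cv2.fitEllipse(c[0]); print("hole",e)
            pts=np.array([W[v,u] for u,v in c[0][:,0]]); pts=pts[pts[:,2]>105]; print(cv2.minEnclosingCircle(pts[:,:2].astype(np.float32)),pts[:,2].mean())
    for c in ((560.7,59.7),(571.4,-43)):
        a=W[(np.hypot(X-c[0],Y-c[1])<16)&(Z>32)&(Z<60)]
        if len(a): print("stud",len(a),a.mean(0))
E
```

```text
wrist plate 11172 [562.42500964 -95.74909443 115.35378242] ((565.8327026367188, -128.4825439453125), (60.234527587890625, 160.16217041015625), 5.977294445037842) [ 527.90168781 -208.65509978  109.18442438] [596.49682705 -45.8963671  123.6961156 ] 115.36234589310125
hole ((279.4291076660156, 157.98915100097656), (53.47279357910156, 54.1803092956543), 1.46678626537323)
((560.7275390625, -76.15603637695312), 16.443565368652344) 112.45842179416559
stud 69 [571.34225718 -40.37475151  44.5755853 ]
top plate 773 [562.04424474 -76.37073367 114.63364736] ((560.4888305664062, -79.0208740234375), (59.3848762512207, 59.400901794433594), 5.780568599700928) [ 529.55954274 -105.90784466  110.67938359] [592.87168839 -47.57432486 117.89433933] 114.65411461803876
stud 33 [560.55438316  59.31032033  42.42286503]
stud 33 [571.38518641 -42.42296243  42.13754091]
```

Request:
step_arm --series '[0.4,20,0,0,1,0,40,0,0,1,0,40,0,0,1,0,27,0,0,1,0,9.8,0,0,1,0,0,-20,0,1,0,0,-20,0,1,0,0,-10,0,1,0,0,0,0,1]'

```text
clock: 7.38
eef_pos: [566.4, 8.5, 98.1]
eef_rot: [-3.141, -0.0, 1.673]
wrist_force: [-0.8, -0.3, -5.4]
finger_gap: 14.1
finger_force: 30.0
```

```bash
python3 - <<'E'
from h import *
s=manip.read_state(); print(s["clock"],s["eef_pos"],s["eef_rot"],s["wrist_force"])
im,d,W,i=cloud("wrist"); im2,_,W2,_=cloud("side"); cv2.imwrite("pics/c3.png",np.hstack([im[:300,150:430],cv2.resize(im2[140:300,170:350],None,fx=2.4,fy=1.875)]))
X,Y,Z=W[...,0],W[...,1],W[...,2]
hsv=cv2.cvtColor(im,cv2.COLOR_BGR2HSV)
b=W[(hsv[...,1]>120)&(hsv[...,0]>12)&(hsv[...,0]<35)&(Z>58)&(Z<74)&(abs(X-566)<60)&(abs(Y-8)<110)]
print(cv2.minAreaRect(b[:,:2].astype(np.float32)),np.median(b[:,2]))
a=W[(np.hypot(X-560.7,Y-59.7)<16)&(Z>32)&(Z<54)]; print(len(a),a.mean(0) if len(a) else 0)
E
```

```text
7.375 [566.37930745   8.48274328  98.10541027] [-3.14063227e+00 -1.14835295e-04  1.67335563e+00] [-0.78847194 -0.27068829 -5.39523294]
((566.05859375, 8.632957458496094), (60.10230255126953, 159.90647888183594), 5.819385528564453) 64.88377373031226
271 [561.41853431  61.54985513  43.43592973]
```

View pics/c3.png

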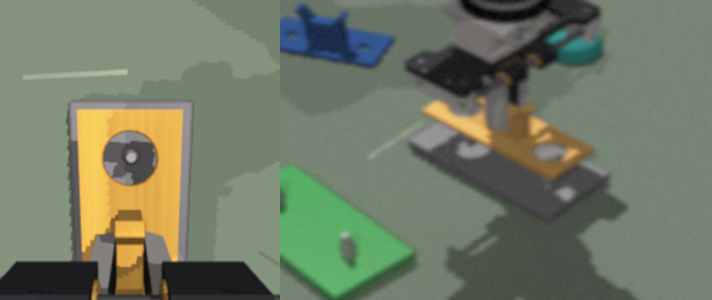

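The stud sits in the middle of the hole, at (131,157) in the crop, and the plate lines up with the slab. Lowering it while still holding.

Request:
step_arm --series '[0,0,-10,0,1,0,0,-12,0,1,0,0,-10,0,1,0,0,-6,0,1,0,0,-2.5,0,1,0,0,0,0,1]'

```text
clock: 8.22
eef_pos: [566.6, 8.7, 57.9]
eef_rot: [3.142, -0.0, 1.674]
wrist_force: [0.1, 0.0, -4.2]
finger_gap: 14.2
finger_force: 30.0
```

Request:
step_arm --series '[0,0,-0.8,0,1,0,0,-0.6,0,1,0,0,0,0,1]'

```text
clock: 8.6
eef_pos: [566.6, 8.7, 56.6]
eef_rot: [3.141, 0.0, 1.674]
wrist_force: [-0.5, -0.3, -4.1]
finger_gap: 13.9
finger_force: 30.0
```

Request:
step_arm --series '[0,0,-0.5,0,1,0,0,0,0,1]'

```text
clock: 8.85
eef_pos: [566.6, 8.7, 56.4]
eef_rot: [3.141, 0.0, 1.674]
wrist_force: [-2.3, 0.6, 1.9]
finger_gap: 13.6
finger_force: 30.0
```

Contact: the plate is on the slab. Releasing and retreating upward.

Request:
step_arm --series '[0,0,0,0,0.4,0,0,0,0,0.4,0,0,0,0,0.4,0,0,0,0,0.4,0,0,0,0,0.4,0,0,0,0,0.4,0,0,10,0,0.4,0,0,30,0,0.4,0,0,40,0,0.4,0,0,40,0,0.4,0,-40,20,0,0.4,0,-50,10,0,0.4,0,-40,0,0,0.4,0,0,0,0,0.4]'

```text
clock: 10.6
eef_pos: [566.3, -123.4, 206.7]
eef_rot: [3.141, 0.0, 1.671]
wrist_force: [0.3, 1.6, 0.4]
finger_gap: 56.3
finger_force: 0.0
```

```bash
python3 - <<'E'
from h import *
s=manip.read_state(); print(s["clock"],s["eef_pos"],s["wrist_force"],s["finger_gap"])
im,d,W,i=cloud("wrist"); im2,_,_,_=cloud("side"); cv2.imwrite("pics/c4.png",np.hstack([im[:300,100:460],cv2.resize(im2[140:300,170:350],None,fx=2.4,fy=1.875)]))
X,Y,Z=W[...,0],W[...,1],W[...,2]
hsv=cv2.cvtColor(im,cv2.COLOR_BGR2HSV)
b=W[(hsv[...,1]>120)&(hsv[...,0]>12)&(hsv[...,0]<35)&(Z>16)&(Z<32)&(abs(X-566)<60)&(abs(Y-8)<110)]
print(cv2.minAreaRect(b[:,:2].astype(np.float32)),np.percentile(b[:,2],[5,50,95]))
A=np.c_[b[:,:2]-b[:,:2].mean(0),np.ones(len(b))]; print("tilt",np.linalg.lstsq(A,b[:,2],rcond=None)[0])
E
```

```text
10.6 [ 566.33806819 -123.43605971  206.68069523] [0.25060205 1.63851082 0.43139439] 56.34964373092049
((567.3069458007812, -1.0077667236328125), (60.72036361694336, 139.4770965576172), 5.890861988067627) [21.91947341 23.27809793 24.63896624]
tilt [1.81700495e-03 5.74125425e-04 2.32563535e+01]
```

View pics/c4.png

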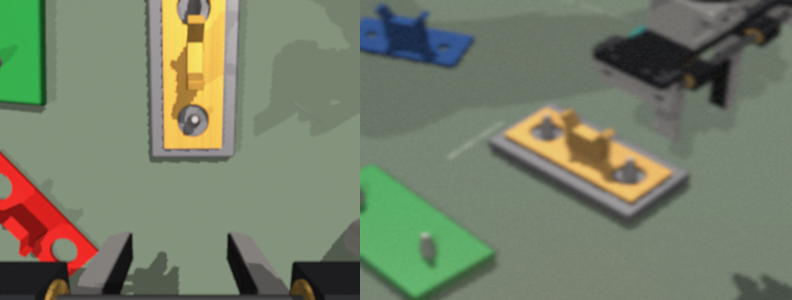

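Both studs stand up through the holes, at (193,120) and (193,8) in the crop. The plate's top is at 23.3 mm against the 24 mm expected, with no tilt, and the gripper is clear.

```bash
python3 -c "
from cell import manip; print(manip.sign_off())"
```

```text
the job is handed in; nothing more can be done
None
```

The brass rest is on the pewter stand with both studs up through its holes and its plate flat; I held it until it touched the slab, the blue rest and dome were left alone, and I handed the job in at about 10.7 s.

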